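Double lid of the soap case

TASK

Tap the three soap tablets that stick out of the open front of the soap case into it, until their edges are flush with the front; then carry the two nested lids together, by the inner lid's upright grip, from the wooden block onto the case so that the inner lid is fully seated, and let go of that grip. Then take the outer lid alone by its collar and lift it straight up, leaving the inner lid seated, until its lower rim is about 5 cm above the top of the inner lid's grip: finish there, still holding it level and at rest above the case, so that I can put a blade on the inner lid. Leave everything else standing where it is, and never take the outer lid off the inner one before the inner lid is seated.

Things in the scene. Friction and masses are not known exactly. Their poses are not given: they have to be found in the camera images.
- soap_case: aluminium soap case, fixed: 100 (x) x 76 (y) x 34 mm high, origin at the centre of its underside. Floor and walls 4 mm thick, walls at both sides and the back (+x end). The -x end, towards the robot, is the open front, the tablets' channel (96 mm long, 68 wide); only a bar crosses it at rim height (27 to 34 mm up), flush with the wall ends. Open top 92 x 68 mm.
- tablet_1: flat cream soap tablet, 94 (x) x 64 (y) x 7 mm, origin at the centre of its underside; lowest of three stacked loose in the case, x along the case's x. Slides in under the front bar; sticks out of the front by 6 to 27 mm at the start. Its centre is 3 mm to the -x side of the case's centre when flush with the front, 1 mm when at the back wall.
- tablet_2: flat cream soap tablet, 94 (x) x 64 (y) x 7 mm, origin at the centre of its underside; middle of three stacked loose in the case, x along the case's x. Slides in under the front bar; sticks out of the front by 6 to 27 mm at the start. Its centre is 3 mm to the -x side of the case's centre when flush with the front, 1 mm when at the back wall.
- tablet_3: flat cream soap tablet, 94 (x) x 64 (y) x 7 mm, origin at the centre of its underside; top of three stacked loose in the case, x along the case's x. Slides in under the front bar; sticks out of the front by 6 to 27 mm at the start. Its centre is 3 mm to the -x side of the case's centre when flush with the front, 1 mm when at the back wall.
- block: wooden drying block, fixed, 60 x 44 x 20 mm high, under the inner lid at the start; origin at the centre of its underside
- inner_lid: aluminium inner lid, loose, about 0.16 kg, origin at the centre of its underside. From below: plug 83 (x) x 59 (y) x 6 mm (lower half 3 mm smaller per side), 4.5 mm clear all round in the case's open top; plate 107 x 83 mm, 6 to 10 mm up, that rests on the case's rim; raised edge to 20 mm; central upright grip. Seated, its origin is 28 mm above the case's underside, x along the case's x (either way round).
- grip_top (a point): centre of the top end of the inner lid's upright grip, a bar 30 mm (inner lid's x) x 14 mm (y), 77 mm above the inner lid's underside; it passes up through the outer lid's collar and stands 30 mm out above it. Lifting it carries both lids.
- outer_lid: aluminium outer lid, loose, about 0.18 kg, 120 (x) x 96 (y) mm, origin at the centre of its lower rim. Top face 33 mm above that rim; skirt 30 mm deep, inside 115 x 91 mm. Rests unfastened on the inner lid's raised edge, axes alike, origin 10 mm lower than the inner lid's. On the case its skirt hangs 7.5 mm clear around the case, lower rim 18 mm above the case's underside.
- collar_top (a point): centre of the upper edge of the outer lid's collar, 57 mm above its lower rim: an open upright tube 46 mm (outer lid's x) x 30 mm (y) outside, 40 x 24 mm inside, 24 mm high, in the middle of its top face. Lifting it takes the outer lid alone.
- tumbler: white ceramic tumbler, 76 mm across, 95 high, with four brushes standing in it to 190 mm; origin at the centre of its underside (a bystander)
- bristle_brush: green bristle brush lying bristles down, 120 x 45 x 39 mm, long along its x; origin at the centre of its underside (a bystander)
- cream_jar: small closed jar, 54 mm across, 52 high; origin at the centre of its underside (a bystander)
- lotion: bottle, 58 mm across, 120 high; origin at the centre of its underside (a bystander)
- steel_cup: open steel cup, 72 mm across, 70 high; origin at the centre of its underside (a bystander)
- balm_tin: flat round closed tin, 64 mm across, 22 high; origin at the centre of its underside (a bystander)
Mind the look-alikes: they are no part of the job. What is shaped like the outer_lid but orange is not meant.

How it is judged (in metres and radians):
On the way, in this order (a step that is already met when the one before it is completed fails the run):
1. the three tablets are pushed in, flush with the open front to 2.6 mm (x of each of tablet_1, tablet_2, tablet_3 in the frame of soap_case above -0.0056 m), for 0.2 s.
2. both lids, still nested, are seated on the case and the inner lid's grip is let go (all of step 1 and z of inner_lid in the frame of soap_case between 0.025 and 0.0305 m and horizontal distance between inner_lid and soap_case below 0.009 m and angle between the x axis of inner_lid and the x axis of soap_case, either way round below 0.13 rad and angle between inner_lid's own z axis and vertical below 0.04 rad and z of outer_lid in the frame of inner_lid below -0.007 m and contact force between the fingers and inner_lid below 0.2 N), for 0.2 s.
At the end, for the whole second after the job is handed in: Tablets protrude at most 2.6 mm; inner lid seated (height 3 mm, centre 9 mm, 0.13 rad, level 0.04 rad), at rest, untouched; outer lid gripped, at rest, tilt under 0.2 rad, lower rim over 30 mm above the top of the inner lid's grip, centre within 40 mm of the case's (all of step 1 and z of inner_lid in the frame of soap_case between 0.025 and 0.0305 m and horizontal distance between inner_lid and soap_case below 0.009 m and angle between the x axis of inner_lid and the x axis of soap_case, either way round below 0.13 rad and angle between inner_lid's own z axis and vertical below 0.04 rad and z of outer_lid in the frame of grip_top above 0.03 m and horizontal distance between outer_lid and soap_case below 0.04 m and angle between outer_lid's own z axis and vertical below 0.2 rad and contact force between the fingers and outer_lid above 1 N and linear speed of each of outer_lid, inner_lid below 0.02 m/s and contact force between the fingers and inner_lid below 0.2 N and contact force between inner_lid and outer_lid below 0.1 N); the arm keeps its last pose, push and grip.
It fails at once if the outer lid is taken off the inner lid (raised 15 mm or more on it) while the inner lid is not seated on the case (z of outer_lid in the frame of inner_lid above 0.005 m and not (z of inner_lid in the frame of soap_case between 0.025 and 0.0305 m and horizontal distance between inner_lid and soap_case below 0.009 m and angle between the x axis of inner_lid and the x axis of soap_case, either way round below 0.13 rad and angle between inner_lid's own z axis and vertical below 0.04 rad)).
It fails at once if a bystander is moved by more than 25 mm or tipped (distance of any of tumbler, bristle_brush, cream_jar, lotion, steel_cup, balm_tin from where it was at the start of the episode above 0.025 m or angle between any of tumbler, bristle_brush, cream_jar, lotion, steel_cup, balm_tin's own z axis and vertical above 0.3 rad).
It also fails if it takes over 61 s, if anything falls off the work surface, if the arm or the gripper's body presses on something with over 40 N, if the wrist force passes 120 N, or if a joint passes its speed limit or range.

ROBOT

A 6-joint arm with a two-finger parallel gripper is mounted at the origin on the work surface. World frame = base frame: x ahead of the robot, y to its left, z up, the work surface at z = 0. Lengths are in m, angles in degrees, forces in N, time in s.
With the tool pointing down it reaches from about 0.3 to 0.75 m from the base axis. Payload 8.5 kg.
Tool frame: the origin (TCP) lies on the centre line of the jaws, within the pads' length; the fingertips stand 19 mm ahead of it and the grasp point (between the pads) is the TCP (env.tcp_to_tips is the z of the fingertips in the tool frame, in m); z points along the fingers, y is the line along which they close (so a half turn about z gives the same grasp; the last joint's range is limited). The gripper opens to 85 mm and grips with 20 to 120 N. Pads are 22 mm wide; open, the fingers measure 114 mm over their backs; the gripper's body (76 mm by 85 mm) begins 54 mm behind the grasp point. The pads swing forward as they close: fully open they stand 13 mm farther back than shut.
Start: joints at [-12.336, 21.807, 74.336, -0, 83.858, -12.336], TCP at [0.55, 0, 0.226] pointing down, gripper open.
Joint ranges: [-178.18, 178.18], [-50.72, 133.34], [12.68, 142.11], [-81.47, 261.47], [9.98, 163.14], [-165.26, 165.26]. Speed limits (degrees/s): [136.94, 136.94, 180, 180, 180, 180].

INTERFACE

Orientations are given as a 3x3 rotation matrix whose columns are the frame's x, y, z axes.
In Python, from rig import env gives the robot as it stands.
- The arm moves only by the tool servo_tool, never from a script. Its argument "steps" is a list of rows, each an object of numbers: "tx", "ty", "tz": the shift along the world's x, y, z in cm; "yaw": the turn about the world's z in degrees; "claw": the finger opening in cm, from 0 to 8.54. In form: [{"tx": .., "ty": .., "tz": .., "yaw": .., "claw": ..}, ...]. A call has 1 to 20 rows; each row shifts and turns the commanded pose from where the row before left it; what a row does not reach is not made up. A row lasts 1/10 s, in which the tool goes at most 50 mm and 8.59 degrees, less where a joint would pass 70% of its speed; a pose out of reach is approached as far as the arm can. A call with a gripper value outside its range is refused whole. The fingers move at their own pace and stop on an object; "newtons" is the grip in N (left out, the last holds). Time passes only in rows, so rows that do not move let the fingers close. It gives the time, the measured TCP pose, the force, the opening and the grip force at its end, in the units of the state.
- env.observe(): the state, without advancing time (a new reading comes with each control period).
- env.get_image(name): name is "scene" or "side" or "wrist"; returns (picture, depth): 384x512x3 uint8, red, green, blue; 384x512 float32, m along the optical axis (not along the pixel's ray), 0 where there is no reading.
- env.camera_model(name): a dict with "fovy" (degrees; the focal length in pixels is half the picture's height over the tangent of half this angle, whatever the lens; pixels are square), "cx", "cy" (the principal point, pixels), "T" (4x4, takes a point from camera to world coordinates). Camera axes: x right, y down, z forward; pixel columns grow to the right and rows downward; lengths in m; the calibration is good to about 2 mm. A picture is of the moment at which its call begins: read the wrist's pose just before it. camera_model takes no time and is no camera call; for the wrist camera it gives the pose at the moment of the call.
- env.close_job(): hands the job in; it is judged then, once.
The state is a dict: "time_s": time; "q": joint angles; "qvel": joint speeds; "joint_efforts": joint torques, N m; "position": TCP position; "tool_rot": TCP orientation; "ft_force": force on the tool from outside, world axes, zero at the start; "wrist_torque": the same for the moment, N m; "grip_width": finger opening in m; "gripper_force": force on a finger pad.
Only numpy, scipy, OpenCV 4.12 (cv2) and the standard library are available. Lean on these libraries where they do the work, as an engineer would, in place of code of your own. Each camera call takes 0.05 s, during which the arm holds its last target. There are 200 camera calls.

## Working session

There is one attempt and no reset: what is moved stays moved. The work goes in short steps, Python scripts to look and compute and a tool call to move; the robot and the scene stay as the last step left them, time stands still between calls to the robot, and variables do not carry over. Pictures are saved under pics/ and viewed, at most 10 in all, crops included, and the job is handed in when it is done.

Besides the shell and the picture viewer there is one more tool, called after "Request:" by a JSON object that holds its "api" and its "payload", one argument or row to a line. servo_tool: Moves the arm, as the interface text tells. Its arguments: {"type":"object","properties":{"steps":{"type":"array"},"newtons":{"type":"number"}},"required":["steps"]}

```bash
mkdir -p pics; cat > h.py <<'E'
import numpy as np, cv2
from rig import env
def cap(n):
    m=env.camera_model(n); im,d=env.get_image(n); return im,d,m
def f(m): return 192/np.tan(np.radians(m["fovy"])/2)
def cloud(d,m):
    v,u=np.mgrid[0:384,0:512]; F=f(m)
    P=np.stack([(u-m["cx"])/F*d,(v-m["cy"])/F*d,d],-1)
    T=np.array(m["T"]); return P@T[:3,:3].T+T[:3,3]
def onplane(u,v,z,m):
    F=f(m);T=np.array(m["T"]); r=T[:3,:3]@np.array([(u-m["cx"])/F,(v-m["cy"])/F,1]); return T[:3,3]+r*(z-T[2,3])/r[2]
def proj(p,m):
    T=np.array(m["T"]); c=T[:3,:3].T@(np.array(p)-T[:3,3]); return c[:2]/c[2]*f(m)+[m["cx"],m["cy"]]
E
python3 - <<'E'
from h import *
for n in("scene","side"):
    im,d,m=cap(n); np.savez(f"{n}0.npz",im=im,d=d); cv2.imwrite(f"pics/{n}0.png",im[:,:,::-1])
    print(n,m["fovy"],np.round(m["T"],3).tolist(),(d>0).mean())
E
```

```text
scene 42.95261428590436 [[0.062, 0.799, -0.598, 1.494], [0.998, -0.056, 0.03, 0.023], [-0.009, -0.599, -0.801, 1.317], [0.0, 0.0, 0.0, 1.0]] 0.9959971110026041
side 51.406276291540955 [[0.89, -0.209, 0.405, 0.165], [-0.456, -0.437, 0.775, -0.708], [0.015, -0.875, -0.484, 0.595], [0.0, 0.0, 0.0, 1.0]] 0.9961344401041666
```

View pics/scene0.png

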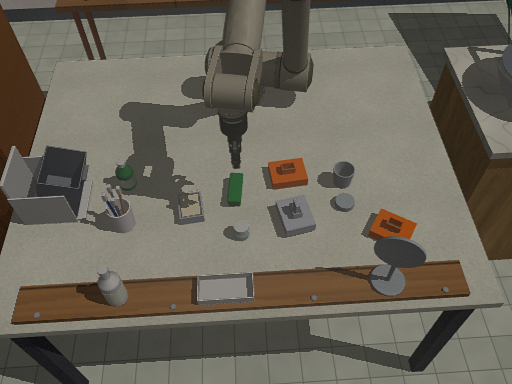

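View pics/side0.png

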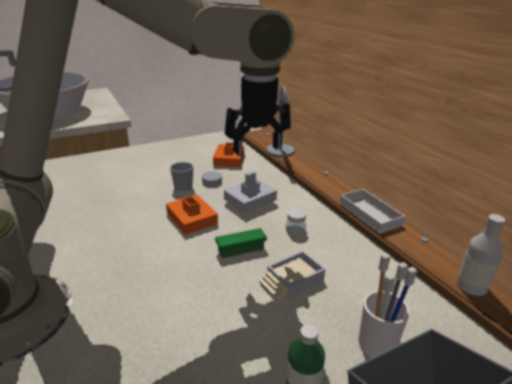

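The scene view shows the open case at (190,207) with tablets sticking out toward the robot, and the grey lids at (295,214). Orange look-alikes are at (288,173) and (392,227). The side view has the case at (297,275) and the grey lids at (250,195). The grey lid stack with the upright grip is the one meant.

```bash
python3 - <<'E'
from h import *
for n,R in(("scene",{"case":(165,185,215,230),"lid":(270,190,322,240),"brush":(222,165,250,210),"jar":(230,215,255,245)}),("side",{"case":(255,245,335,300),"lid":(215,165,285,220),"brush":(210,222,272,262),"jar":(280,205,312,240)})):
    z=np.load(n+"0.npz"); m=env.camera_model(n); P=cloud(z["d"],m)
    for k,(a,b,c,e) in R.items():
        Q=P[b:e,a:c].reshape(-1,3); 
        for lo,hi in((.01,.03),(.03,.06),(.06,.12),(.12,.2)):
            q=Q[(Q[:,2]>lo)&(Q[:,2]<hi)]
            if len(q)>3:print(n,k,lo,len(q),np.round(np.percentile(q,2,axis=0),3),np.round(np.percentile(q,98,axis=0),3),cv2.minAreaRect((q[:,:2]*1000).astype(np.float32)))
E
cat > side.py <<'E'
E
python3 - <<'E'
import cv2
a=cv2.imread('pics/side0.png')[140:310,155:345]
b=cv2.resize(a,None,fx=4,fy=3.5,interpolation=cv2.INTER_CUBIC) if 0 else cv2.resize(a,None,fx=3.5,fy=3.5,interpolation=cv2.INTER_CUBIC)
cv2.imwrite('pics/sidecrop.png',b)
E
```

```text
scene case 0.01 538 [ 0.501 -0.191  0.012] [ 0.618 -0.119  0.03 ] ((554.9711303710938, -157.73306274414062), (131.39898681640625, 75.28055572509766), 6.356943130493164)
scene case 0.03 162 [ 0.514 -0.196  0.03 ] [ 0.619 -0.117  0.04 ] ((566.0889892578125, -156.98251342773438), (105.85043334960938, 76.11548614501953), 6.647124767303467)
scene lid 0.01 121 [0.59  0.122 0.011] [0.691 0.234 0.03 ] ((630.6484985351562, 179.1154022216797), (115.0331039428711, 96.9740982055664), 11.199823379516602)
scene lid 0.03 905 [0.564 0.127 0.033] [0.689 0.229 0.056] ((622.3915405273438, 177.80264282226562), (130.83370971679688, 97.87975311279297), 11.089441299438477)
scene lid 0.06 135 [0.606 0.161 0.061] [0.65  0.194 0.1  ] ((623.9596557617188, 177.07095336914062), (51.8356819152832, 31.10174560546875), 15.311619758605957)
scene brush 0.01 23 [ 0.511 -0.034  0.01 ] [0.562 0.009 0.03 ] ((526.8705444335938, 3.716064453125), (34.675323486328125, 94.99183654785156), 56.74502182006836)
scene brush 0.03 401 [ 0.45  -0.033  0.032] [0.563 0.015 0.045] ((505.1075744628906, -9.779901504516602), (44.9527435302
[... 1148 characters left out ...]
32.273372650146484), 12.649092674255371)
side brush 0.01 274 [ 0.45  -0.038  0.01 ] [0.555 0.112 0.029] ((510.399169921875, 37.669639587402344), (146.5611572265625, 113.79723358154297), 81.80433654785156)
side brush 0.03 659 [ 0.447 -0.039  0.031] [0.56  0.009 0.041] ((505.22406005859375, -13.733184814453125), (46.111167907714844, 119.66388702392578), 82.22136688232422)
side jar 0.01 163 [ 0.644 -0.026  0.011] [0.692 0.01  0.029] ((665.2918090820312, -9.37009048461914), (35.064151763916016, 52.42586135864258), 59.885902404785156)
side jar 0.03 259 [ 0.647 -0.023  0.031] [0.69  0.02  0.054] ((670.1674194335938, -0.6171092987060547), (47.908851623535156, 45.43693542480469), 26.227418899536133)
```

View pics/sidecrop.png

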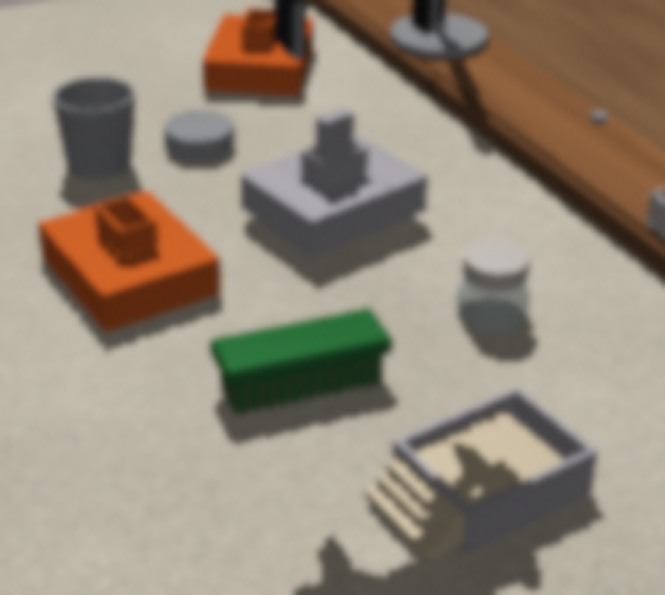

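The crop confirms it: the grey lid has the solid grip standing up through its collar, while the orange ones have empty collars. Three tablets stick out on the case's -x side. I'll measure the case and lid yaw more precisely with the wrist camera.

```bash
python3 - <<'E'
from h import *
s=env.observe(); print(s["time_s"],s["position"],np.round(s["tool_rot"],3).tolist(),s["grip_width"],env.tcp_to_tips)
m=env.camera_model("wrist"); print(m["fovy"],np.round(m["T"],3).tolist())
E
```

```text
0.1 [5.49730841e-01 3.18742428e-05 2.25780570e-01] [[0.0, 1.0, -0.001], [1.0, -0.0, 0.0], [0.0, -0.001, -1.0]] 0.08522918863309549 0.019
63.541122214635344 [[1.0, 0.001, -0.002, 0.549], [0.0, -0.946, -0.323, 0.084], [-0.003, 0.323, -0.946, 0.374], [0.0, 0.0, 0.0, 1.0]]
```

Request:
{"api": "servo_tool", "payload": {
  "steps": [
    {"tx": -3,"ty": -4,"tz": 1,"claw": 2},
    {"tx": -3,"ty": -4,"tz": 1,"claw": 2},
    {"tx": -3,"ty": -4,"tz": 1,"claw": 2},
    {"tx": -3,"ty": -4,"tz": 0,"claw": 2},
    {"claw": 2},
    {"claw": 2}
  ]
}}

```text
invalid input at $.steps[0]: expected keys tx, ty, tz, yaw, claw
```

```bash
python3 - <<'E'
from h import *
im,d,m=cap("wrist"); np.savez("w1.npz",im=im,d=d,T=m["T"]); cv2.imwrite("pics/w1.png",im[:,:,::-1])
s=env.observe(); print(s["time_s"],s["position"],np.round(m["T"],3).tolist())
P=cloud(d,m); print(proj([.566,-.158,.034],m),(d>0).mean())
E
```

```text
0.15 [5.49784955e-01 4.40623093e-05 2.25881348e-01] [[1.0, 0.001, -0.002, 0.549], [0.0, -0.946, -0.323, 0.084], [-0.003, 0.323, -0.946, 0.374], [0.0, 0.0, 0.0, 1.0]]
[265.58194847 284.14440054] 0.9959513346354166
```

View pics/w1.png

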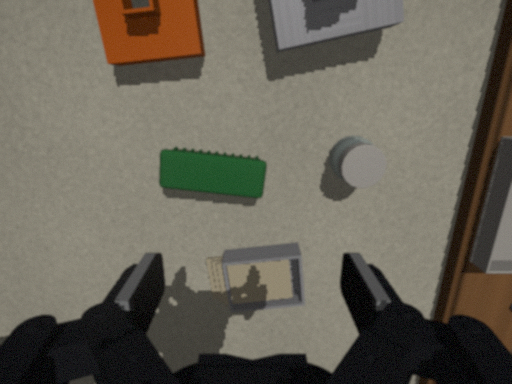

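The wrist view shows the case at (262,277) with the tablet edges at its left (215,272), and the grey lid partly visible at the top, (335,15). Next I'll measure the case rim from this depth image.

```bash
python3 - <<'E'
from h import *
z=np.load("w1.npz"); m=env.camera_model("wrist"); m["T"]=z["T"]; P=cloud(z["d"],m)
R=P[235:320,195:312].reshape(-1,3)
q=R[(R[:,2]>.031)&(R[:,2]<.038)];print("rim",len(q),cv2.minAreaRect((q[:,:2]*1000).astype(np.float32)),np.median(q[:,2]))
t=R[(R[:,2]>.01)&(R[:,2]<.028)];c,s=np.cos(np.radians(6.4)),np.sin(np.radians(6.4))
t=(t[:,:2]-[.567,-.158])@np.array([[c,-s],[s,c]]); print("tablets min x in case",np.percentile(t[:,0],[0,1,5]))
E
```

```text
rim 981 ((564.8333740234375, -157.37481689453125), (100.17481231689453, 77.73040771484375), 6.812995433807373) 0.0345067171072625
tablets min x in case [-0.07744705 -0.07591611 -0.07076704]
```

Request:
{"api": "servo_tool", "payload": {
  "steps": [
    {"tx": -2,"ty": -2,"tz": 1,"yaw": 8.5,"claw": 2},
    {"tx": -2,"ty": -2,"tz": 1,"yaw": 8.5,"claw": 2},
    {"tx": -2,"ty": -2,"tz": 0,"yaw": 8.5,"claw": 2},
    {"tx": -2,"ty": -2,"tz": 0,"yaw": 8.5,"claw": 2},
    {"tx": -1.5,"ty": -2,"tz": 0,"yaw": 8.5,"claw": 2},
    {"tx": -1.5,"ty": -2,"tz": 0,"yaw": 8.5,"claw": 2},
    {"tx": 0,"ty": -1.5,"tz": 0,"yaw": 8.5,"claw": 2},
    {"tx": 0,"ty": -1.5,"tz": 0,"yaw": 8.5,"claw": 2},
    {"tx": 0,"ty": -1.4,"tz": 0,"yaw": 8.5,"claw": 2},
    {"tx": 0,"ty": 0,"tz": 0,"yaw": 8.5,"claw": 2},
    {"tx": 0,"ty": 0,"tz": 0,"yaw": 8.5,"claw": 2},
    {"tx": 0,"ty": 0,"tz": 0,"yaw": 3,"claw": 2},
    {"tx": 0,"ty": 0,"tz": 0,"yaw": 0,"claw": 2},
    {"tx": 0,"ty": 0,"tz": 0,"yaw": 0,"claw": 2}
  ]
}}

```text
time_s: 1.55
position: [0.4399, -0.1639, 0.2462]
tool_rot: [[-0.994, -0.112, -0.0], [-0.112, 0.994, 0.0], [0.0, 0.0, -1.0]]
ft_force: [0.8, 0.2, 0.4]
grip_width: 0.02
gripper_force: 0.0
```

```bash
python3 - <<'E'
from h import *
im,d,m=cap("wrist"); np.savez("w2.npz",im=im,d=d,T=m["T"]); cv2.imwrite("pics/w2.png",im[:,:,::-1])
s=env.observe(); print(s["time_s"],s["position"],np.round(s["tool_rot"],3).tolist(),s["q"],s["grip_width"])
P=cloud(d,m); np.save("P2.npy",P)
S=P[np.abs(P[...,0]-.567)+np.abs(P[...,1]+.158)<.2]
q=S[(S[:,2]>.031)&(S[:,2]<.038)&(np.abs(S[:,1]+.158)<.06)&(np.abs(S[:,0]-.567)<.08)];print("rim",len(q),cv2.minAreaRect((q[:,:2]*1000).astype(np.float32)),np.median(q[:,2]))
E
```

```text
1.6 [ 0.43993479 -0.16395814  0.24625379] [[-0.994, -0.112, -0.0], [-0.112, 0.994, 0.0], [0.0, 0.0, -1.0]] [-3.49329631e+01  1.28022244e+01  8.42166055e+01 -4.77422839e-04
  8.29910392e+01 -1.31348512e+02] 0.01963200604418323
rim 566 ((563.53857421875, -157.75161743164062), (101.33592987060547, 75.83773803710938), 6.083999156951904) 0.03438925977754692
```

View pics/w2.png

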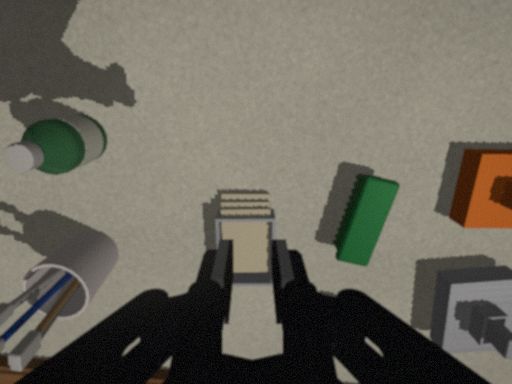

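The view has the case front centred under the gripper, at (247,215), with the tool square to it. I'll go down in front of the tablets and then push.

Request:
{"api": "servo_tool", "payload": {
  "steps": [
    {"tx": 0.9,"ty": -0.15,"tz": -4.2,"yaw": 0,"claw": 2},
    {"tx": 1,"ty": -0.15,"tz": -4.5,"yaw": 0,"claw": 2},
    {"tx": 1,"ty": -0.15,"tz": -4.5,"yaw": 0,"claw": 2},
    {"tx": 0,"ty": 0,"tz": -4.5,"yaw": 0,"claw": 2},
    {"tx": 0,"ty": 0,"tz": -3,"yaw": 0,"claw": 2},
    {"tx": 0,"ty": 0,"tz": -1.5,"yaw": 0,"claw": 2},
    {"tx": 0,"ty": 0,"tz": 0,"yaw": 0,"claw": 2},
    {"tx": 0,"ty": 0,"tz": 0,"yaw": 0,"claw": 2},
    {"tx": 1,"ty": 0.11,"tz": 0,"yaw": 0,"claw": 2},
    {"tx": 0.7,"ty": 0.08,"tz": 0,"yaw": 0,"claw": 2},
    {"tx": 0.5,"ty": 0.06,"tz": 0,"yaw": 0,"claw": 2},
    {"tx": 0.5,"ty": 0.06,"tz": 0,"yaw": 0,"claw": 2},
    {"tx": 0.3,"ty": 0.03,"tz": 0,"yaw": 0,"claw": 2},
    {"tx": 0,"ty": 0,"tz": 0,"yaw": 0,"claw": 2}
  ]
}}

```text
time_s: 3.0
position: [0.4993, -0.165, 0.0243]
tool_rot: [[-0.994, -0.113, 0.0], [-0.113, 0.994, -0.0], [-0.0, -0.0, -1.0]]
ft_force: [-0.0, -0.2, 0.4]
grip_width: 0.0202
gripper_force: 0.0
```

Request:
{"api": "servo_tool", "payload": {
  "steps": [
    {"tx": 0.2,"ty": 0.02,"tz": 0,"yaw": 0,"claw": 2},
    {"tx": 0.1,"ty": 0.01,"tz": 0,"yaw": 0,"claw": 2},
    {"tx": 0.1,"ty": 0.01,"tz": 0,"yaw": 0,"claw": 2},
    {"tx": 0,"ty": 0,"tz": 0,"yaw": 0,"claw": 2}
  ]
}}

```text
time_s: 3.4
position: [0.503, -0.1647, 0.0243]
tool_rot: [[-0.994, -0.113, -0.0], [-0.113, 0.994, -0.0], [0.0, -0.0, -1.0]]
ft_force: [-0.1, -0.4, 0.4]
grip_width: 0.0198
gripper_force: 0.0
```

```bash
python3 - <<'E'
from h import *
s=env.observe(); print(s["position"],s["ft_force"])
im,d,m=cap("wrist"); a=im
im2,d2,m2=cap("side"); b=im2[225:325,230:370]
cv2.imwrite("pics/w3.png",np.hstack([a[100:384,130:390],cv2.resize(b,(398,284),interpolation=cv2.INTER_CUBIC)])[:,:,::-1])
E
```

```text
[ 0.50301794 -0.16472053  0.02431328] [-0.07845082 -0.38118383  0.44276816]
```

View pics/w3.png

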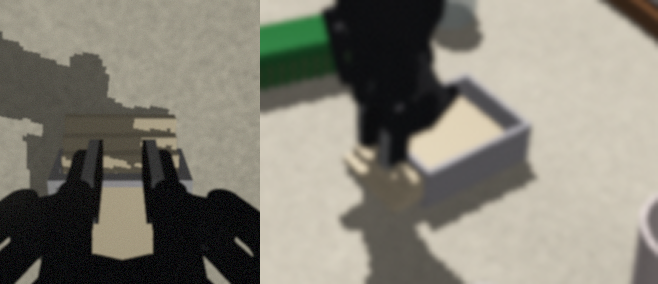

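The left part (wrist) shows the tablet edges still on the robot side of the bar, with the fingertips near them. I'll check with depth where they are before pushing on.

```bash
python3 - <<'E'
from h import *
im,d,m=cap("wrist"); P=cloud(d,m); np.savez("w3.npz",im=im,d=d,T=m["T"])
T=np.array(m["T"]);print(np.round(T,3).tolist())
c,s=np.cos(np.radians(6.4)),np.sin(np.radians(6.4))
Q=(P[...,:2]-[.5645,-.1577])@np.array([[c,-s],[s,c]])
for u in(200,215,235,252,265,285,300):
    print(u,[(v,round(Q[v,u,0]*1000),round(Q[v,u,1]*1000),round(P[v,u,2]*1000)) for v in range(205,300,6)])
print("front bar top centre px",proj([.5148,-.1633,.034],m),"tips px",proj([.503,-.1647,.005],m))
E
```

```text
[[-0.113, 0.941, 0.32, 0.42], [0.994, 0.107, 0.037, -0.173], [0.0, 0.322, -0.947, 0.173], [0.0, 0.0, 0.0, 1.0]]
200 [(205, -79, -30, 1), (211, -75, -30, 1), (217, -76, -29, 12), (223, -72, -29, 12), (229, -68, -29, 12), (235, -66, -29, 15), (241, -64, -28, 19), (247, -60, -28, 18), (253, -59, -28, 23), (259, -57, -27, 26), (265, -54, -28, 26), (271, -69, -22, 56), (277, -69, -21, 60), (283, -76, -19, 74), (289, -76, -18, 77), (295, -75, -18, 79)]
215 [(205, -79, -21, 1), (211, -75, -22, 0), (217, -75, -20, 10), (223, -72, -20, 12), (229, -69, -20, 12), (235, -67, -20, 17), (241, -64, -20, 18), (247, -60, -20, 18), (253, -70, -17, 42), (259, -74, -16, 53), (265, -73, -15, 57), (271, -74, -15, 63), (277, -73, -14, 66), (283, -75, -13, 72), (289, -74, -13, 75), (295, -75, -13, 80)]
235 [(205, -79, -9, 0), (211, -75, -9, 1), (217, -76, -9, 11), (223, -72, -9, 11), (229, -69, -9, 13), (235, -67, -9, 17), (241, -65, -9, 19), (247, -61, -9, 19), (253, -60, -9, 24), (259, -58, -8, 26), (265, -54, -9, 26), (271, -50, -9, 26), (277, -50, -8, 32), (283, -48, -8, 35), (289, -38, -9, 25), (295, -
[... 662 characters left out ...]
, 20, 1), (217, -76, 19, 12), (223, -72, 20, 11), (229, -69, 19, 13), (235, -67, 19, 17), (241, -74, 17, 36), (247, -74, 16, 42), (253, -73, 16, 47), (259, -74, 15, 54), (265, -74, 15, 59), (271, -74, 14, 62), (277, -73, 14, 66), (283, -71, 14, 67), (289, -74, 13, 75), (295, -74, 13, 78)]
300 [(205, -79, 29, 1), (211, -75, 30, 0), (217, -75, 28, 10), (223, -72, 28, 12), (229, -68, 28, 12), (235, -67, 28, 16), (241, -64, 28, 17), (247, -60, 28, 18), (253, -70, 24, 41), (259, -69, 23, 46), (265, -70, 22, 51), (271, -70, 22, 57), (277, -70, 21, 61), (283, -76, 19, 74), (289, -76, 18, 78), (295, -74, 18, 79)]
front bar top centre px [250.57505477 279.42621913] tips px [250.65971628 233.97831529]
```

```bash
python3 - <<'E'
from h import *
for n,tz,us in(("w1",.2259,(150,157,345,350)),("w2",.2463,(215,222,276,282,288)),("w3",.0243,(212,217,222,226,276,281,286,290))):
    z=np.load(n+".npz"); m=env.camera_model("wrist"); m["T"]=z["T"]; P=cloud(z["d"],m)
    for u in us:
        c=[(v,np.round((P[v,u]-[0,0,tz])*1000).astype(int).tolist()) for v in range(200,330,3) if 0.02<z["d"][v,u]<.2 and P[v,u,2]>tz-.03]
        print(n,u,c[:4])
E
```

```text
w1 150 [(254, [503, 13, 26]), (257, [504, 12, 27]), (260, [504, 12, 30]), (263, [505, 12, 33])]
w1 157 [(254, [506, 12, 25]), (257, [507, 12, 27]), (260, [507, 11, 28]), (266, [507, 8, 28])]
w1 345 [(254, [592, 11, 23]), (257, [592, 10, 23]), (260, [592, 8, 23]), (263, [592, 7, 24])]
w1 350 [(254, [594, 12, 24]), (257, [592, 12, 28]), (260, [592, 12, 30]), (263, [592, 10, 30])]
w2 215 [(251, [434, -182, 15]), (254, [434, -182, 17]), (257, [434, -181, 21]), (260, [430, -181, 29])]
w2 222 [(239, [429, -179, 11]), (242, [430, -179, 13]), (245, [430, -179, 16]), (248, [430, -179, 18])]
w2 276 [(239, [427, -153, 10]), (242, [427, -153, 13]), (245, [427, -153, 17]), (248, [427, -153, 19])]
w2 282 [(239, [427, -149, 9]), (242, [427, -150, 12]), (245, [426, -150, 16]), (248, [427, -150, 18])]
w2 288 [(251, [426, -148, 23]), (254, [426, -148, 25]), (257, [426, -149, 28]), (260, [426, -149, 29])]
w3 212 [(200, [485, -190, -23]), (203, [488, -190, -24]), (206, [490, -189, -24]), (209, [492, -189, -25])]
w3 217 [(200, [485, -187, -24]), (203, [487, -187, -24]), (206, [489, -186, -23]), (209, [490, -186, -22])]
w3 222 [(200, [485, -184, -25]), (203, [486, -184, -22]), (206, [488, -183, -22]), (209, [491, -183, -24])]
w3 226 [(200, [484, -181, -23]), (203, [486, -181, -23]), (206, [489, -181, -24]), (209, [491, -181, -24])]
w3 276 [(200, [481, -152, -24]), (203, [483, -152, -24]), (206, [485, -152, -23]), (209, [487, -151, -23])]
w3 281 [(200, [481, -149, -24]), (203, [483, -149, -24]), (206, [485, -149, -24]), (209, [486, -149, -22])]
w3 286 [(200, [481, -146, -25]), (203, [482, -146, -22]), (206, [484, -146, -24]), (209, [486, -145, -24])]
w3 290 [(200, [480, -144, -24]), (203, [482, -144, -23]), (206, [484, -143, -23]), (209, [486, -143, -23])]
```

Depth shows the real fingertips sitting about 9 mm *above* the reported TCP at this 2 cm opening, and about 24 mm above it when open. The quoted figure puts them 19 mm below. So the fingers have passed over the tablets. I'll trust the camera: back off, go lower with force checks, and push again.

Request:
{"api": "servo_tool", "payload": {
  "steps": [
    {"tx": -1.7,"ty": -0.2,"tz": 0.3,"yaw": 0,"claw": 2},
    {"tx": -1.7,"ty": -0.2,"tz": 0,"yaw": 0,"claw": 2},
    {"tx": 0,"ty": 0,"tz": -1,"yaw": 0,"claw": 2},
    {"tx": 0,"ty": 0,"tz": -0.8,"yaw": 0,"claw": 2},
    {"tx": 0,"ty": 0,"tz": -0.5,"yaw": 0,"claw": 2},
    {"tx": 0,"ty": 0,"tz": 0,"yaw": 0,"claw": 2}
  ]
}}

```text
time_s: 4.15
position: [0.4691, -0.1685, 0.0033]
tool_rot: [[-0.994, -0.114, -0.001], [-0.114, 0.994, 0.001], [0.001, 0.001, -1.0]]
ft_force: [-0.9, 0.2, 0.0]
grip_width: 0.02
gripper_force: 0.0
```

```bash
cat > tips.py <<'E'
from h import *
s=env.observe();im,d,m=cap("wrist"); P=cloud(d,m); tz=s["position"][2]
print(s["position"],s["ft_force"],s["time_s"])
for u in(212,217,222,226,276,281,286,290):
    print(u,[(v,np.round(P[v,u]*1000).astype(int).tolist()) for v in range(215,275,6)])
E
python3 tips.py
```

```text
[ 0.469133   -0.16845444  0.00327459] [-0.93027975  0.21184895  0.00426219] 4.15
212 [(215, [452, -191, 0]), (221, [455, -191, 2]), (227, [459, -190, 1]), (233, [462, -190, 2]), (239, [466, -190, 2]), (245, [470, -190, 0]), (251, [464, -188, 18]), (257, [464, -187, 23]), (263, [463, -187, 30]), (269, [464, -186, 33])]
217 [(215, [452, -188, 1]), (221, [455, -188, 1]), (227, [459, -188, 1]), (233, [462, -187, 1]), (239, [466, -187, 1]), (245, [470, -187, 1]), (251, [459, -185, 25]), (257, [459, -185, 31]), (263, [460, -184, 33]), (269, [459, -184, 40])]
222 [(215, [452, -186, 0]), (221, [455, -185, 1]), (227, [459, -185, 0]), (233, [462, -185, 1]), (239, [459, -184, 13]), (245, [459, -183, 19]), (251, [459, -183, 25]), (257, [459, -182, 31]), (263, [460, -182, 34]), (269, [459, -181, 40])]
226 [(215, [451, -184, 0]), (221, [455, -183, 1]), (227, [458, -183, 1]), (233, [462, -183, 1]), (239, [459, -182, 13]), (245, [459, -181, 19]), (251, [459, -181, 25]), (257, [458, -181, 31]), (263, [458, -180, 36]), (269, [459, -180, 39])]
276 [(215, [448, -157, 0]), (221, [451, -157, 2]), (227, [4
[... 201 characters left out ...]
55, 1]), (221, [451, -154, 1]), (227, [455, -154, 1]), (233, [458, -153, 1]), (239, [456, -155, 14]), (245, [456, -155, 20]), (251, [456, -156, 25]), (257, [456, -156, 31]), (263, [456, -157, 36]), (269, [456, -157, 40])]
286 [(215, [448, -152, 0]), (221, [451, -151, 1]), (227, [455, -151, 0]), (233, [458, -150, 1]), (239, [461, -150, 2]), (245, [456, -153, 19]), (251, [456, -153, 25]), (257, [456, -154, 30]), (263, [456, -154, 35]), (269, [456, -155, 40])]
290 [(215, [448, -150, 0]), (221, [450, -150, 2]), (227, [454, -149, 1]), (233, [458, -148, 0]), (239, [461, -148, 1]), (245, [465, -147, 1]), (251, [459, -150, 19]), (257, [460, -151, 23]), (263, [456, -153, 35]), (269, [455, -153, 40])]
```

Request:
{"api": "servo_tool", "payload": {
  "steps": [
    {"tx": 0,"ty": 0,"tz": -0.4,"yaw": 0,"claw": 2},
    {"tx": 0.8,"ty": 0.09,"tz": 0,"yaw": 0,"claw": 2},
    {"tx": 0.5,"ty": 0.06,"tz": 0,"yaw": 0,"claw": 2},
    {"tx": 0.5,"ty": 0.06,"tz": 0,"yaw": 0,"claw": 2},
    {"tx": 0.5,"ty": 0.06,"tz": 0,"yaw": 0,"claw": 2},
    {"tx": 0.5,"ty": 0.06,"tz": 0,"yaw": 0,"claw": 2},
    {"tx": 0.3,"ty": 0.03,"tz": 0,"yaw": 0,"claw": 2},
    {"tx": 0,"ty": 0,"tz": 0,"yaw": 0,"claw": 2}
  ]
}}

```text
time_s: 5.0
position: [0.5004, -0.1651, 0.0004]
tool_rot: [[-0.994, -0.113, 0.0], [-0.113, 0.994, -0.0], [-0.0, -0.0, -1.0]]
ft_force: [-0.1, -0.1, -0.2]
grip_width: 0.02
gripper_force: 0.0
```

Request:
{"api": "servo_tool", "payload": {
  "steps": [
    {"tx": 0.2,"ty": 0.02,"tz": 0,"yaw": 0,"claw": 2},
    {"tx": 0.1,"ty": 0.01,"tz": 0,"yaw": 0,"claw": 2},
    {"tx": 0,"ty": 0,"tz": 0,"yaw": 0,"claw": 2}
  ]
}}

```text
time_s: 5.3
position: [0.503, -0.1648, 0.0003]
tool_rot: [[-0.994, -0.113, 0.0], [-0.113, 0.994, 0.0], [-0.0, 0.0, -1.0]]
ft_force: [-0.2, 0.9, 0.3]
grip_width: 0.0199
gripper_force: 0.2
```

Request:
{"api": "servo_tool", "payload": {
  "steps": [
    {"tx": 0.1,"ty": 0.01,"tz": 0,"yaw": 0,"claw": 2},
    {"tx": 0,"ty": 0,"tz": 0,"yaw": 0,"claw": 2}
  ]
}}

```text
time_s: 5.5
position: [0.504, -0.1647, 0.0003]
tool_rot: [[-0.994, -0.113, -0.0], [-0.113, 0.994, 0.0], [0.0, 0.0, -1.0]]
ft_force: [0.2, 0.4, -0.7]
grip_width: 0.0201
gripper_force: 0.3
```

Request:
{"api": "servo_tool", "payload": {
  "steps": [
    {"tx": 0.1,"ty": 0.01,"tz": 0,"yaw": 0,"claw": 2},
    {"tx": 0,"ty": 0,"tz": 0,"yaw": 0,"claw": 2}
  ]
}}

```text
time_s: 5.7
position: [0.5045, -0.1646, 0.0003]
tool_rot: [[-0.994, -0.113, -0.001], [-0.113, 0.994, 0.0], [0.001, 0.0, -1.0]]
ft_force: [-4.3, -0.4, 1.8]
grip_width: 0.02
gripper_force: 2.2
```

```bash
python3 - <<'E'
from h import *
im,d,m=cap("wrist"); P=cloud(d,m)
c,s=np.cos(np.radians(6.4)),np.sin(np.radians(6.4))
Q=(P[...,:2]-[.5645,-.1577])@np.array([[c,-s],[s,c]])
for u in(195,205,240,250,260,297,305):
    print(u,[(v,round(Q[v,u,0]*1000),round(Q[v,u,1]*1000),round(P[v,u,2]*1000)) for v in range(240,310,5)])
E
```

```text
195 [(240, -67, -30, 1), (245, -64, -30, 1), (250, -61, -30, 1), (255, -58, -30, 1), (260, -54, -30, 1), (265, -51, -31, 1), (270, -50, -30, 4), (275, -50, -29, 9), (280, -49, -29, 12), (285, -73, -21, 49), (290, -73, -20, 52), (295, -73, -20, 55), (300, -73, -19, 58), (305, -73, -19, 61)]
205 [(240, -66, -24, 1), (245, -64, -25, 1), (250, -60, -25, 0), (255, -68, -22, 19), (260, -68, -21, 23), (265, -68, -21, 27), (270, -68, -20, 31), (275, -68, -20, 35), (280, -73, -18, 45), (285, -74, -17, 51), (290, -74, -16, 54), (295, -73, -16, 56), (300, -73, -16, 58), (305, -73, -16, 61)]
240 [(240, -66, -6, 0), (245, -64, -6, 1), (250, -61, -6, 1), (255, -57, -6, 0), (260, -55, -6, 2), (265, -51, -6, 1), (270, -50, -6, 3), (275, -50, -6, 8), (280, -49, -6, 12), (285, -49, -5, 15), (290, -48, -5, 18), (295, -48, -5, 22), (300, -50, -5, 28), (305, -50, -5, 32)]
250 [(240, -67, 0, 1), (245, -64, 0, 2), (250, -61, 0, 1), (255, -57, 0, 0), (260, -54, 0, 1), (265, -52, 0, 1), (270, -51, 0, 5), (275, -50, 0, 8), (280, -50, 0, 12), (285, -49, 0, 15), (290, -48, 0, 18), (295, -48, 0, 22), (300, -50, 
[... 151 characters left out ...]
5, 4), (275, -50, 5, 8), (280, -50, 5, 12), (285, -48, 5, 15), (290, -48, 5, 18), (295, -48, 5, 22), (300, -50, 4, 29), (305, -50, 4, 33)]
297 [(240, -67, 25, 1), (245, -63, 25, 0), (250, -68, 23, 13), (255, -69, 22, 19), (260, -68, 21, 24), (265, -68, 21, 27), (270, -68, 20, 32), (275, -68, 20, 35), (280, -73, 18, 46), (285, -74, 17, 51), (290, -73, 17, 53), (295, -74, 17, 56), (300, -73, 16, 58), (305, -73, 16, 61)]
305 [(240, -67, 29, 1), (245, -64, 29, 1), (250, -60, 29, 0), (255, -58, 29, 1), (260, -55, 30, 1), (265, -52, 30, 1), (270, -68, 24, 32), (275, -68, 23, 35), (280, -73, 21, 46), (285, -74, 20, 51), (290, -73, 20, 53), (295, -73, 20, 55), (300, -73, 19, 58), (305, -74, 19, 61)]
```

All three tablets are flush: their edges are at -48 to -50 mm, level with the bar. I'll retreat and move over the lids.

Request:
{"api": "servo_tool", "payload": {
  "steps": [
    {"tx": -2,"ty": -0.2,"tz": 0,"yaw": 0,"claw": 2},
    {"tx": -1,"ty": -0.1,"tz": 3,"yaw": 0,"claw": 2},
    {"tx": 0,"ty": 0,"tz": 4.5,"yaw": 0,"claw": 2},
    {"tx": 0,"ty": 0,"tz": 4.5,"yaw": 0,"claw": 4},
    {"tx": 0,"ty": 0,"tz": 4.5,"yaw": 0,"claw": 4},
    {"tx": 0.5,"ty": 2.5,"tz": 3.5,"yaw": 0.6,"claw": 4},
    {"tx": 1,"ty": 3.5,"tz": 2,"yaw": 0.6,"claw": 4},
    {"tx": 1,"ty": 4,"tz": 0,"yaw": 0.6,"claw": 4},
    {"tx": 1,"ty": 4,"tz": 0,"yaw": 0.6,"claw": 4},
    {"tx": 1,"ty": 4,"tz": 0,"yaw": 0.6,"claw": 4},
    {"tx": 1,"ty": 4,"tz": 0,"yaw": 0.6,"claw": 4},
    {"tx": 1,"ty": 4,"tz": 0,"yaw": 0.6,"claw": 4},
    {"tx": 1,"ty": 4,"tz": 0,"yaw": 0.4,"claw": 4},
    {"tx": 1,"ty": 4,"tz": 0,"yaw": 0,"claw": 4},
    {"tx": 0,"ty": 0,"tz": 0,"yaw": 0,"claw": 4},
    {"tx": 0,"ty": 0,"tz": 0,"yaw": 0,"claw": 4}
  ]
}}

```text
time_s: 7.35
position: [0.56, 0.1732, 0.2201]
tool_rot: [[-0.981, -0.194, 0.0], [-0.194, 0.981, 0.0], [-0.0, 0.0, -1.0]]
ft_force: [0.8, -0.3, -0.0]
grip_width: 0.0402
gripper_force: 0.0
```

```bash
cat > lid.py <<'E'
from h import *
import sys
s=env.observe();im,d,m=cap("wrist"); P=cloud(d,m); cv2.imwrite(f"pics/lid{sys.argv[1]}.png",im[:,:,::-1])
print(s["time_s"],s["position"],np.round(s["tool_rot"],3).tolist(),np.round(np.array(m["T"])[:3,3],3))
S=P[(np.abs(P[...,0]-.624)<.09)&(np.abs(P[...,1]-.176)<.08)]
for lo,hi in((.039,.047),(.062,.072),(.092,.102)):
    q=S[(S[:,2]>lo)&(S[:,2]<hi)]
    if len(q)>5:
        print(lo,len(q),cv2.minAreaRect((q[:,:2]*1000).astype(np.float32)),np.round(np.median(q,axis=0),4))
E
python3 lid.py 1
```

```text
7.35 [0.56002966 0.17319514 0.22006723] [[-0.981, -0.194, 0.0], [-0.194, 0.981, 0.0], [-0.0, 0.0, -1.0]] [0.478 0.158 0.369]
0.039 6574 ((623.079833984375, 177.87815856933594), (121.1937026977539, 96.07117462158203), 11.973682403564453) [0.6084 0.1769 0.0437]
0.062 413 ((622.8743896484375, 177.22833251953125), (46.45446014404297, 29.08209228515625), 11.424835205078125) [0.61   0.1734 0.0675]
0.092 413 ((623.2066040039062, 178.53660583496094), (29.676300048828125, 13.865309715270996), 11.141860008239746) [0.6217 0.1785 0.0974]
```

View pics/lid1.png

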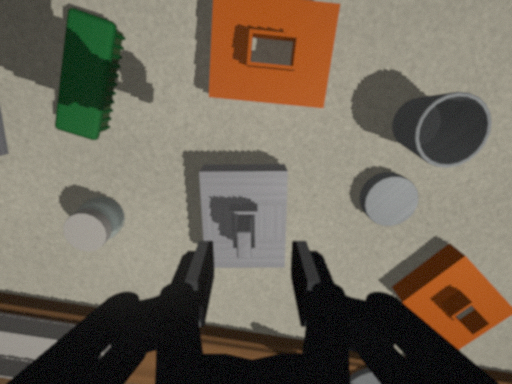

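The grip (245,240) stands inside the collar of the grey lid. Grip centre measures (0.6232, 0.178) with its top at z 0.097, as expected. I'll approach, stop above it, and check.

Request:
{"api": "servo_tool", "payload": {
  "steps": [
    {"tx": 2,"ty": 0.2,"tz": -1,"yaw": 0.3,"claw": 4},
    {"tx": 2.3,"ty": 0.2,"tz": -3,"yaw": 0,"claw": 4},
    {"tx": 2,"ty": 0.1,"tz": -3,"yaw": 0,"claw": 4},
    {"tx": 0,"ty": 0,"tz": -3,"yaw": 0,"claw": 4},
    {"tx": 0,"ty": 0,"tz": -1.5,"yaw": 0,"claw": 4},
    {"tx": 0,"ty": 0,"tz": 0,"yaw": 0,"claw": 4},
    {"tx": 0,"ty": 0,"tz": 0,"yaw": 0,"claw": 4}
  ]
}}

```text
time_s: 8.1
position: [0.6234, 0.1765, 0.1062]
tool_rot: [[-0.981, -0.196, 0.001], [-0.196, 0.981, 0.0], [-0.001, -0.0, -1.0]]
ft_force: [0.3, -0.1, 0.3]
grip_width: 0.0401
gripper_force: 0.0
```

```bash
python3 lid.py 2; python3 - <<'E'
from h import *
im,d,m=cap("wrist"); P=cloud(d,m); s=env.observe()
D=P-np.array(s["position"]); R=np.array(s["tool_rot"]); L=D@R  # tool frame
k=(d>0)&(d<.2)&(L[...,2]>-.045)&(np.abs(L[...,0])<.02)&(np.abs(L[...,1])<.06)
l=L[k]
for sg in(-1,1):
    q=l[(sg*l[:,1]>0.014)]; print(sg,len(q),"max toolz",np.round(np.percentile(q[:,2],[90,99,100]),4),"inner y",np.round(np.percentile(np.abs(q[:,1]),[1,5]),4))
E
```

```text
8.1 [0.62342444 0.17647032 0.10623783] [[-0.981, -0.196, 0.001], [-0.196, 0.981, 0.0], [-0.001, -0.0, -1.0]] [0.541 0.161 0.255]
0.039 15158 ((623.6296997070312, 177.6360321044922), (120.82424926757812, 96.27112579345703), 11.702471733093262) [0.6017 0.1731 0.0438]
0.062 1136 ((623.2861938476562, 177.49880981445312), (46.30531311035156, 30.06501007080078), 11.512835502624512) [0.6115 0.1739 0.0676]
0.092 1187 ((623.5682983398438, 178.49061584472656), (29.88311195373535, 13.731743812561035), 10.895027160644531) [0.6219 0.1781 0.0977]
-1 1721 max toolz [-0.016  -0.0083  0.04  ] inner y [0.0189 0.019 ]
1 1735 max toolz [-0.0153  0.0385  0.0399] inner y [0.0148 0.0208]
```

Request:
{"api": "servo_tool", "payload": {
  "steps": [
    {"tx": 0,"ty": 0.17,"tz": -1.5,"yaw": 0,"claw": 4},
    {"tx": 0,"ty": 0,"tz": -1.5,"yaw": 0,"claw": 4},
    {"tx": 0,"ty": 0,"tz": -1,"yaw": 0,"claw": 4},
    {"tx": 0,"ty": 0,"tz": 0,"yaw": 0,"claw": 4},
    {"tx": 0,"ty": 0,"tz": 0,"yaw": 0,"claw": 0.5},
    {"tx": 0,"ty": 0,"tz": 0,"yaw": 0,"claw": 0.5},
    {"tx": 0,"ty": 0,"tz": 0,"yaw": 0,"claw": 0.5},
    {"tx": 0,"ty": 0,"tz": 0,"yaw": 0,"claw": 0.5},
    {"tx": 0,"ty": 0,"tz": 0,"yaw": 0,"claw": 0.5},
    {"tx": 0,"ty": 0,"tz": 0,"yaw": 0,"claw": 0.5}
  ],
  "newtons": 60
}}

```text
time_s: 9.2
position: [0.6235, 0.179, 0.0662]
tool_rot: [[-0.98, -0.198, 0.002], [-0.198, 0.98, -0.0], [-0.002, -0.0, -1.0]]
ft_force: [-0.1, -1.5, 5.7]
grip_width: 0.0126
gripper_force: 62.6
```

Request:
{"api": "servo_tool", "payload": {
  "steps": [
    {"tx": 0,"ty": 0,"tz": 0.3,"yaw": 0,"claw": 0.5},
    {"tx": 0,"ty": 0,"tz": 0.7,"yaw": 0,"claw": 0.5},
    {"tx": 0,"ty": 0,"tz": 1,"yaw": 0,"claw": 0.5},
    {"tx": 0,"ty": 0,"tz": 0,"yaw": 0,"claw": 0.5},
    {"tx": 0,"ty": 0,"tz": 0,"yaw": 0,"claw": 0.5}
  ]
}}

```text
time_s: 9.7
position: [0.623, 0.1791, 0.0856]
tool_rot: [[-0.98, -0.198, 0.0], [-0.198, 0.98, 0.0], [-0.0, -0.0, -1.0]]
ft_force: [-0.0, 0.1, -2.5]
grip_width: 0.0128
gripper_force: 61.3
```

```bash
python3 - <<'E'
from h import *
s=env.observe(); p=s["position"];print(p,s["ft_force"],s["grip_width"])
im,d,m=cap("wrist"); P=cloud(d,m)
R=np.array(s["tool_rot"]); L=(P-p)@R
k=(d>0)&(np.abs(L[...,0])<.075)&(np.abs(L[...,1])<.06)
for a,b in((-.02,-.012),(-.012,-.006),(-.006,0),(0,.006),(.015,.03),(.03,.05),(.05,.09)):
    q=L[k&(L[...,2]>a)&(L[...,2]<b)]; 
    if len(q)>20: print(a,len(q),cv2.minAreaRect((q[:,:2]*1000).astype(np.float32)),np.round(np.median(q[:,2]),4))
im2,d2,m2=cap("side"); cv2.imwrite("pics/s4.png",cv2.resize(np.hstack([im2[120:260,180:320],im[150:290,180:320]]),None,fx=2.5,fy=2.5)[:,:,::-1])
E
```

```text
[0.62300289 0.17913868 0.08556244] [-0.01973012  0.06944294 -2.45815468] 0.012769698381407754
-0.02 629 ((11.102668762207031, 1.05157470703125), (39.901676177978516, 8.262185096740723), 89.99661254882812) -0.0164
-0.012 207 ((12.031105041503906, -1.8086566925048828), (31.55068588256836, 6.287860870361328), 81.88524627685547) -0.0096
-0.006 803 ((12.64592456817627, 0.20760154724121094), (22.18732261657715, 30.013269424438477), 0.9430098533630371) -0.0018
0 399 ((15.516767501831055, 1.1544256210327148), (29.582721710205078, 19.486040115356445), 83.45918273925781) 0.0029
0.015 19376 ((0.12662506103515625, -0.045745849609375), (120.54136657714844, 96.7285385131836), 0.41319242119789124) 0.0222
0.03 967 ((24.480968475341797, -0.0181427001953125), (71.95938110351562, 96.09069061279297), 0.4572868049144745) 0.0359
0.05 4295 ((64.90826416015625, 0.00812530517578125), (20.17757797241211, 120.03750610351562), 0.2709084749221802) 0.0846
```

View pics/s4.png

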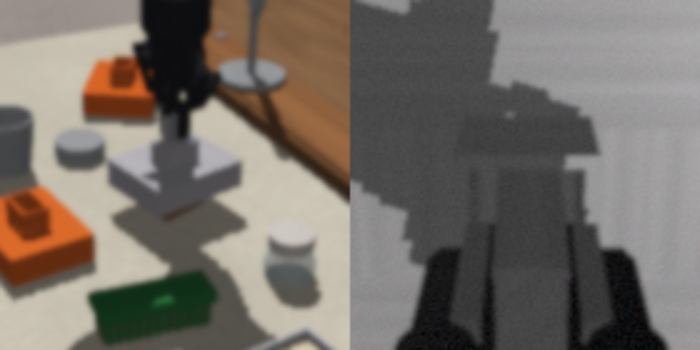

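Both lids are lifted together and level, and the wooden block is visible beneath. Now the carry to the case, high enough to clear the jar and brush.

Request:
{"api": "servo_tool", "payload": {
  "steps": [
    {"tx": 0,"ty": 0,"tz": 1.5,"yaw": 0,"claw": 0.5},
    {"tx": 0,"ty": 0,"tz": 2.5,"yaw": 0,"claw": 0.5},
    {"tx": 0,"ty": -0.5,"tz": 2.5,"yaw": 0,"claw": 0.5},
    {"tx": -0.2,"ty": -1,"tz": 1.5,"yaw": 0,"claw": 0.5},
    {"tx": -0.4,"ty": -2,"tz": 0,"yaw": -0.4,"claw": 0.5},
    {"tx": -0.5,"ty": -2.6,"tz": 0,"yaw": -0.5,"claw": 0.5},
    {"tx": -0.5,"ty": -2.8,"tz": 0,"yaw": -0.5,"claw": 0.5},
    {"tx": -0.5,"ty": -2.8,"tz": 0,"yaw": -0.5,"claw": 0.5},
    {"tx": -0.5,"ty": -2.8,"tz": 0,"yaw": -0.5,"claw": 0.5},
    {"tx": -0.5,"ty": -2.8,"tz": 0,"yaw": -0.5,"claw": 0.5},
    {"tx": -0.5,"ty": -2.8,"tz": 0,"yaw": -0.5,"claw": 0.5},
    {"tx": -0.5,"ty": -2.8,"tz": 0,"yaw": -0.4,"claw": 0.5},
    {"tx": -0.5,"ty": -2.8,"tz": 0,"yaw": -0.4,"claw": 0.5},
    {"tx": -0.5,"ty": -2.8,"tz": 0,"yaw": -0.4,"claw": 0.5},
    {"tx": -0.4,"ty": -2.2,"tz": 0,"yaw": -0.3,"claw": 0.5},
    {"tx": -0.3,"ty": -1.5,"tz": 0,"yaw": 0,"claw": 0.5},
    {"tx": -0.05,"ty": -1,"tz": 0,"yaw": 0,"claw": 0.5},
    {"tx": 0,"ty": -0.5,"tz": 0,"yaw": 0,"claw": 0.5},
    {"tx": 0,"ty": 0,"tz": 0,"yaw": 0,"claw": 0.5},
    {"tx": 0,"ty": 0,"tz": 0,"yaw": 0,"claw": 0.5}
  ]
}}

```text
time_s: 11.8
position: [0.5646, -0.1572, 0.1653]
tool_rot: [[-0.993, -0.114, -0.0], [-0.114, 0.993, 0.0], [0.0, 0.0, -1.0]]
ft_force: [-0.1, 0.0, -4.3]
grip_width: 0.013
gripper_force: 61.3
```

```bash
cat > both.py <<'E'
from h import *
s=env.observe(); p=s["position"];print(p,np.round(s["tool_rot"],3).tolist(),s["ft_force"],s["grip_width"])
im,d,m=cap("wrist"); P=cloud(d,m); R=np.array(s["tool_rot"]); L=(P-p)@R
k=(d>0)&(np.abs(L[...,0])<.075)&(np.abs(L[...,1])<.06)&(L[...,2]>.015)&(L[...,2]<.03)
q=P[k];print("top",len(q),cv2.minAreaRect((q[:,:2]*1000).astype(np.float32)),np.median(q[:,2]))
im,d,m=cap("side");P=cloud(d,m)
k=(np.abs(P[...,0]-.565)<.08)&(np.abs(P[...,1]+.158)<.06)
for a,b in((.031,.038),(.12,.15)):
    q=P[k&(P[...,2]>a)&(P[...,2]<b)]
    if len(q)>20: print("side",a,len(q),cv2.minAreaRect((q[:,:2]*1000).astype(np.float32)))
E
python3 both.py
```

```text
[ 0.56458593 -0.15717213  0.16526667] [[-0.993, -0.114, -0.0], [-0.114, 0.993, 0.0], [0.0, 0.0, -1.0]] [-0.07628622  0.00874027 -4.25045535] 0.012960356392834892
top 19283 ((564.4500732421875, -156.11744689941406), (120.170166015625, 96.54785919189453), 6.206999778747559) 0.14305185628965061
side 0.031 261 ((567.523193359375, -159.9091339111328), (102.20175170898438, 77.57373809814453), 6.259271621704102)
side 0.12 1858 ((567.5586547851562, -157.47911071777344), (123.36407470703125, 99.63204956054688), 6.0012383460998535)
```

Request:
{"api": "servo_tool", "payload": {
  "steps": [
    {"tx": 0,"ty": -0.17,"tz": -1.5,"yaw": 0.1,"claw": 0.5},
    {"tx": 0,"ty": 0,"tz": -2.5,"yaw": 0,"claw": 0.5},
    {"tx": 0,"ty": 0,"tz": -2,"yaw": 0,"claw": 0.5},
    {"tx": 0,"ty": 0,"tz": -1,"yaw": 0,"claw": 0.5},
    {"tx": 0,"ty": 0,"tz": -0.7,"yaw": 0,"claw": 0.5},
    {"tx": 0,"ty": 0,"tz": -0.5,"yaw": 0,"claw": 0.5},
    {"tx": 0,"ty": 0,"tz": -0.3,"yaw": 0,"claw": 0.5},
    {"tx": 0,"ty": 0,"tz": 0,"yaw": 0,"claw": 0.5}
  ]
}}

```text
time_s: 12.7
position: [0.5646, -0.1596, 0.0805]
tool_rot: [[-0.993, -0.115, 0.0], [-0.115, 0.993, -0.0], [-0.0, -0.0, -1.0]]
ft_force: [-0.4, 0.0, -4.0]
grip_width: 0.0131
gripper_force: 61.2
```

Request:
{"api": "servo_tool", "payload": {
  "steps": [
    {"tx": 0,"ty": 0,"tz": -0.3,"yaw": 0,"claw": 0.5},
    {"tx": 0,"ty": 0,"tz": -0.2,"yaw": 0,"claw": 0.5},
    {"tx": 0,"ty": 0,"tz": 0,"yaw": 0,"claw": 0.5}
  ]
}}

```text
time_s: 13.0
position: [0.5644, -0.1596, 0.0752]
tool_rot: [[-0.993, -0.115, -0.0], [-0.115, 0.993, 0.0], [0.0, 0.0, -1.0]]
ft_force: [0.4, -0.4, -4.1]
grip_width: 0.0126
gripper_force: 61.3
```

Request:
{"api": "servo_tool", "payload": {
  "steps": [
    {"tx": 0,"ty": 0,"tz": -0.1,"yaw": 0,"claw": 0.5},
    {"tx": 0,"ty": 0,"tz": 0,"yaw": 0,"claw": 0.5}
  ]
}}

```text
time_s: 13.2
position: [0.5646, -0.1597, 0.0744]
tool_rot: [[-0.993, -0.115, 0.0], [-0.115, 0.993, -0.0], [-0.0, -0.0, -1.0]]
ft_force: [0.5, 0.3, -4.1]
grip_width: 0.013
gripper_force: 61.2
```

Request:
{"api": "servo_tool", "payload": {
  "steps": [
    {"tx": 0,"ty": 0,"tz": -0.1,"yaw": 0,"claw": 0.5},
    {"tx": 0,"ty": 0,"tz": 0,"yaw": 0,"claw": 0.5}
  ]
}}

```text
time_s: 13.4
position: [0.5647, -0.1598, 0.0743]
tool_rot: [[-0.993, -0.115, 0.001], [-0.115, 0.993, -0.001], [-0.001, -0.001, -1.0]]
ft_force: [-2.6, -0.5, 5.1]
grip_width: 0.0126
gripper_force: 62.4
```

Request:
{"api": "servo_tool", "payload": {
  "steps": [
    {"tx": 0,"ty": 0,"tz": -0.1,"yaw": 0,"claw": 0.5},
    {"tx": 0,"ty": 0,"tz": 0,"yaw": 0,"claw": 0.5}
  ]
}}

```text
time_s: 13.6
position: [0.5648, -0.1602, 0.074]
tool_rot: [[-0.993, -0.115, 0.002], [-0.115, 0.993, -0.002], [-0.001, -0.002, -1.0]]
ft_force: [-3.4, -0.2, 10.2]
grip_width: 0.0129
gripper_force: 63.4
```

Contact comes at exactly the expected seated height. I'll let go and check.

Request:
{"api": "servo_tool", "payload": {
  "steps": [
    {"tx": 0,"ty": 0,"tz": 0.1,"yaw": 0,"claw": 0.5},
    {"tx": 0,"ty": 0,"tz": 0.1,"yaw": 0,"claw": 3},
    {"tx": 0,"ty": 0,"tz": 0,"yaw": 0,"claw": 6},
    {"tx": 0,"ty": 0,"tz": 0,"yaw": 0,"claw": 6},
    {"tx": 0,"ty": 0,"tz": 0,"yaw": 0,"claw": 6},
    {"tx": 0,"ty": 0,"tz": 0,"yaw": 0,"claw": 6},
    {"tx": 0,"ty": 0,"tz": 0,"yaw": 0,"claw": 6},
    {"tx": 0,"ty": 0,"tz": 0,"yaw": 0,"claw": 6}
  ]
}}

```text
time_s: 14.4
position: [0.5645, -0.1596, 0.0743]
tool_rot: [[-0.993, -0.115, -0.0], [-0.115, 0.993, 0.0], [0.0, 0.0, -1.0]]
ft_force: [-0.9, 0.6, 0.2]
grip_width: 0.06
gripper_force: 0.0
```

```bash
cat > seat.py <<'E'
from h import *
s=env.observe(); p=s["position"];print(p,s["ft_force"],s["grip_width"])
R=np.array(s["tool_rot"]); print(np.round(R,3).tolist())
im,d,m=cap("wrist"); P=cloud(d,m); L=(P-p)@R
k=(np.abs(P[...,0]-.565)<.08)&(np.abs(P[...,1]+.159)<.065)&(d>0)
for a,b in((.045,.056),(.071,.079),(.1,.11)):
    k2=k&(P[...,2]>a)&(P[...,2]<b)&(np.abs(L[...,1])<(.065 if a<.06 else .022)); q=P[k2]
    if len(q)>20:
        A=np.c_[q[:,:2]-q[:,:2].mean(0),np.ones(len(q))]; c=np.linalg.lstsq(A,q[:,2],rcond=None)[0]
        print(a,len(q),cv2.minAreaRect((q[:,:2]*1000).astype(np.float32)),np.round(np.median(q[:,2]),4),"slope",np.round(c[:2],3))
l=L[(d>0)&(d<.25)&(np.abs(L[...,0])<.02)&(np.abs(L[...,1])<.07)&(np.abs(L[...,1])>.017)&(L[...,2]<.005)]
for sg in(-1,1):
    q=l[sg*l[:,1]>0]; print("tips",sg,np.round(np.percentile(q[:,2],[95,99,100]),4),"inner",np.round(np.percentile(np.abs(q[:,1]),2),4))
cv2.imwrite("pics/seat.png",im[:,:,::-1])
E
python3 seat.py
```

```text
[ 0.56448807 -0.15959368  0.07428379] [-0.85657763  0.64390746  0.22264674] 0.059977619691738225
[[-0.993, -0.115, -0.0], [-0.115, 0.993, 0.0], [0.0, 0.0, -1.0]]
0.045 21391 ((564.9839477539062, -158.4200897216797), (121.29312133789062, 96.36795806884766), 6.1777873039245605) 0.0518 slope [0. 0.]
0.071 1669 ((564.9515991210938, -158.42568969726562), (47.643409729003906, 30.092487335205078), 6.177565097808838) 0.0757 slope [0.006 0.   ]
0.1 1899 ((564.7981567382812, -159.0465087890625), (31.16756248474121, 13.985411643981934), 6.039828300476074) 0.1056 slope [0.046 0.007]
tips -1 [-0.0285 -0.017  -0.0102] inner 0.0187
tips 1 [-0.0288 -0.0173 -0.0098] inner 0.0191
```

The lids are seated: top face level at z 0.0518, centred at (0.565, -0.1584). Next the collar.

Request:
{"api": "servo_tool", "payload": {
  "steps": [
    {"tx": 0.05,"ty": 0.1,"tz": -0.5,"yaw": -0.3,"claw": 6},
    {"tx": 0,"ty": 0,"tz": -1,"yaw": 0,"claw": 6},
    {"tx": 0,"ty": 0,"tz": -1,"yaw": 0,"claw": 6},
    {"tx": 0,"ty": 0,"tz": 0,"yaw": 0,"claw": 6},
    {"tx": 0,"ty": 0,"tz": 0,"yaw": 0,"claw": 3.6},
    {"tx": 0,"ty": 0,"tz": 0,"yaw": 0,"claw": 3.6},
    {"tx": 0,"ty": 0,"tz": 0,"yaw": 0,"claw": 3.6}
  ],
  "newtons": 40
}}

```text
time_s: 15.15
position: [0.5652, -0.1587, 0.0497]
tool_rot: [[-0.994, -0.11, 0.001], [-0.11, 0.994, -0.0], [-0.001, -0.0, -1.0]]
ft_force: [-0.4, -0.5, 0.4]
grip_width: 0.036
gripper_force: 0.0
```

```bash
python3 seat.py
```

```text
[ 0.56516188 -0.15868477  0.04966609] [-0.35391369 -0.47680556  0.38542416] 0.03600720422026837
[[-0.994, -0.11, 0.001], [-0.11, 0.994, -0.0], [-0.001, -0.0, -1.0]]
0.045 22260 ((564.9461059570312, -158.31993103027344), (121.1802749633789, 96.88929748535156), 6.104776382446289) 0.0519 slope [0.001 0.   ]
0.071 2686 ((564.6561889648438, -158.58856201171875), (47.42179870605469, 43.92202377319336), 6.982989311218262) 0.0756 slope [0.008 0.001]
0.1 2988 ((564.1514892578125, -157.1026611328125), (31.17877769470215, 43.639408111572266), 14.017568588256836) 0.1056 slope [0.045 0.002]
tips -1 [-0.0019 -0.0013 -0.0003] inner 0.0172
tips 1 [-0.0019 -0.0014 -0.    ] inner 0.0182
```

Request:
{"api": "servo_tool", "payload": {
  "steps": [
    {"tx": 0,"ty": 0,"tz": 0,"yaw": 0,"claw": 2},
    {"tx": 0,"ty": 0,"tz": 0,"yaw": 0,"claw": 2},
    {"tx": 0,"ty": 0,"tz": 0,"yaw": 0,"claw": 2},
    {"tx": 0,"ty": 0,"tz": 0,"yaw": 0,"claw": 2},
    {"tx": 0,"ty": 0,"tz": 0,"yaw": 0,"claw": 2},
    {"tx": 0,"ty": 0,"tz": 0.3,"yaw": 0,"claw": 2},
    {"tx": 0,"ty": 0,"tz": 0.7,"yaw": 0,"claw": 2},
    {"tx": 0,"ty": 0,"tz": 0,"yaw": 0,"claw": 2}
  ],
  "newtons": 40
}}

```text
time_s: 16.0
position: [0.5653, -0.1587, 0.0601]
tool_rot: [[-0.994, -0.11, 0.001], [-0.11, 0.994, -0.0], [-0.001, -0.001, -1.0]]
ft_force: [0.9, -0.2, -1.9]
grip_width: 0.0293
gripper_force: 40.2
```

```bash
python3 seat.py
```

```text
[ 0.56527002 -0.15874926  0.06005922] [ 0.89925685 -0.16695937 -1.89819473] 0.029320059228787845
[[-0.994, -0.11, 0.001], [-0.11, 0.994, -0.0], [-0.001, -0.001, -1.0]]
0.045 580 ((505.093017578125, -164.39891052246094), (0.5904226303100586, 95.86612701416016), 6.292389869689941) 0.051 slope [-0.867 -0.097]
0.071 1002 ((563.37255859375, -159.14651489257812), (44.8160285949707, 43.84514617919922), 4.80804443359375) 0.0756 slope [ 0.005 -0.008]
0.1 3390 ((564.4517211914062, -157.7445526123047), (31.060646057128906, 43.557350158691406), 10.605737686157227) 0.1054 slope [ 0.041 -0.001]
tips -1 [-0.0017 -0.0011 -0.0001] inner 0.0176
tips 1 [-0.0017 -0.0012  0.    ] inner 0.0174
```

The wrist force of -1.9 N is about 0.18 kg and the grip top hasn't moved, so only the outer lid is rising. Continuing straight up.

Request:
{"api": "servo_tool", "payload": {
  "steps": [
    {"tx": 0,"ty": 0,"tz": 1,"yaw": 0,"claw": 2},
    {"tx": 0,"ty": 0,"tz": 1,"yaw": 0,"claw": 2},
    {"tx": 0,"ty": 0,"tz": 1,"yaw": 0,"claw": 2},
    {"tx": 0,"ty": 0,"tz": 1,"yaw": 0,"claw": 2},
    {"tx": 0,"ty": 0,"tz": 1,"yaw": 0,"claw": 2},
    {"tx": 0,"ty": 0,"tz": 1,"yaw": 0,"claw": 2},
    {"tx": 0,"ty": 0,"tz": 1,"yaw": 0,"claw": 2},
    {"tx": 0,"ty": 0,"tz": 1,"yaw": 0,"claw": 2},
    {"tx": 0,"ty": 0,"tz": 1,"yaw": 0,"claw": 2},
    {"tx": 0,"ty": 0,"tz": 1,"yaw": 0,"claw": 2},
    {"tx": 0,"ty": 0,"tz": 1,"yaw": 0,"claw": 2},
    {"tx": 0,"ty": 0,"tz": 1,"yaw": 0,"claw": 2},
    {"tx": 0,"ty": 0,"tz": 0.5,"yaw": 0,"claw": 2},
    {"tx": 0,"ty": 0,"tz": 0.2,"yaw": 0,"claw": 2},
    {"tx": 0,"ty": 0,"tz": 0,"yaw": 0,"claw": 2},
    {"tx": 0,"ty": 0,"tz": 0,"yaw": 0,"claw": 2},
    {"tx": 0,"ty": 0,"tz": 0,"yaw": 0,"claw": 2},
    {"tx": 0,"ty": 0,"tz": 0,"yaw": 0,"claw": 2}
  ]
}}

```text
time_s: 17.85
position: [0.5649, -0.1586, 0.186]
tool_rot: [[-0.994, -0.11, -0.001], [-0.11, 0.994, 0.0], [0.001, 0.0, -1.0]]
ft_force: [-0.3, 0.7, -1.9]
grip_width: 0.0293
gripper_force: 40.2
```

```bash
python3 - <<'E'
from h import *
im,d,m=cap("side");P=cloud(d,m)
k=(np.abs(P[...,0]-.565)<.08)&(np.abs(P[...,1]+.158)<.065)
for a,b in((.039,.052),(.095,.112),(.15,.17),(.182,.195)):
    q=P[k&(P[...,2]>a)&(P[...,2]<b)]
    if len(q)>10: print(a,len(q),cv2.minAreaRect((q[:,:2]*1000).astype(np.float32)),np.round(q[:,2].min(),4),np.round(np.median(q[:,2]),4),np.round(q[:,2].max(),4))
cv2.imwrite("pics/s5.png",cv2.resize(im[150:320,200:400],(800,680))[:600,:,::-1])
s=env.observe();print(s["position"],s["ft_force"],s["gripper_force"],s["time_s"])
E
```

```text
0.039 613 ((567.5587768554688, -161.1776885986328), (109.18069458007812, 85.85669708251953), 6.735726356506348) 0.039 0.0442 0.0519
0.095 100 ((567.3341064453125, -162.8550262451172), (14.40637493133545, 31.351715087890625), 85.67884826660156) 0.0952 0.1036 0.1072
0.15 517 ((547.1636962890625, -190.48768615722656), (76.28823852539062, 152.23785400390625), 57.21799850463867) 0.1529 0.1622 0.17
0.182 1295 ((567.208984375, -158.61033630371094), (122.725830078125, 99.50316619873047), 6.246085166931152) 0.1821 0.1871 0.1949
[ 0.56490526 -0.1585984   0.1860965 ] [-1.10634228  0.30170484 -2.43599352] 40.177690386772156 17.9
```

View pics/s5.png

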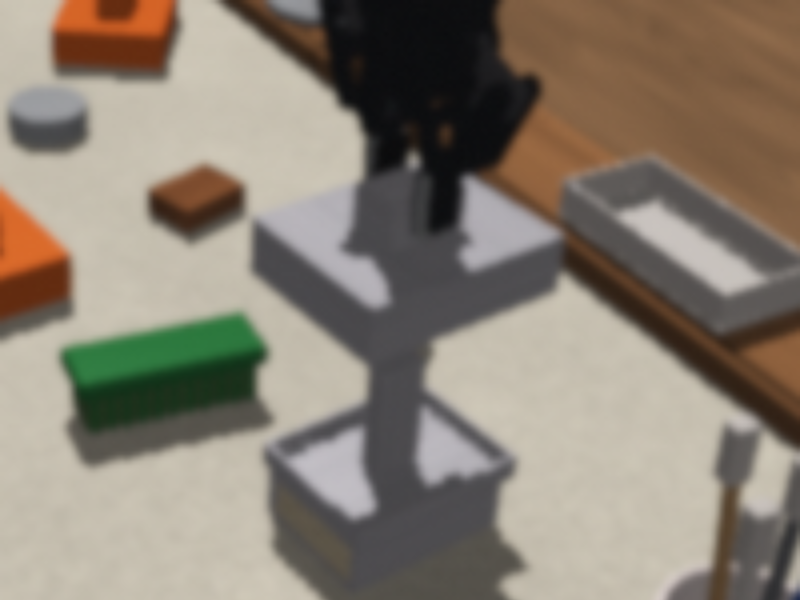

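The outer lid is held level with its rim at z about 0.154, roughly 5 cm over the grip top. The inner lid is seated on the case and the tablets are flush (left face, (315,530)).

```bash
python3 -c "
from rig import env
print(env.close_job())"
```

```text
the job is handed in; nothing more can be done
None
```

The job is handed in, but no verdict came back. By my last measurements the tablets are flush, the inner lid is seated and released, and the outer lid is held level about 5 cm above the inner lid's grip, finished at about 18 s of the 61 s allowed.

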